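# Lock the desk power box with its blade key

## Robot

A 6-joint arm with a two-finger parallel gripper is mounted at the origin on the work surface. World frame = base frame: x ahead of the robot, y to its left, z up, the work surface at z = 0. Lengths are in m, angles in rad, forces in N, time in s.
With the tool pointing down it reaches from about 0.375 to 0.9 m from the base axis. Payload 3.1 kg.
Tool frame: the origin (TCP) lies at the centre of the arm's flange, where the gripper is bolted on; the fingertips stand 182 mm ahead of it and the grasp point (between the pads) lies 164 mm ahead of it; z points along the fingers, y is the line along which they close (so a half turn about z gives the same grasp; the last joint's range is limited). The gripper opens to 87 mm and grips with 3 to 60 N. Pads are 19 mm wide; open, the fingers measure 117 mm over their backs; the gripper's body (75 mm by 190 mm) begins 51 mm behind the grasp point.
Start: joints at [-1.329, 0.527, 1.433, -0, 1.181, -0.178], TCP at [0.255, -0.571, 0.405] pointing down, gripper open.
Joint ranges: [-3.08, 3.08], [-0.75, 2.2], [0.22, 2.44], [-1.43, 4.57], [0, 2.65], [-2.85, 2.85]. Speed limits (rad/s): [2.79, 2.79, 3.14, 3.14, 3.14, 3.14].

## Interface

Orientations are given as a unit quaternion [x, y, z, w].
In Python, from rig import * gives the robot as it stands.
- The arm moves only by the tool move_arm, never from a script. Its argument "commands" is a list that holds one entry, the list of rows, each a list of 6 numbers: the shift along the tool's x, y, z in units of 40 mm (1.0 is 40 mm), then the turn, a rotation vector about the tool's x, y, z in rad. A call has 1 to 12 rows; each row is the pose to reach, as a shift and turn from the pose commanded when the call began, along the tool's axes at that moment; what a row does not reach only later rows make up. A row lasts 1/8 s, in which the tool goes at most 62.5 mm and 10.7 degrees, less where a joint would pass 70% of its speed; a pose out of reach is approached as far as the arm can. A call with a gripper value outside its range is refused whole. "claw" is the closure, from -1 (fully open) to 1 (shut), so that 0 is half open, set as the call begins (left out, the last holds). The fingers move at their own pace and stop on an object; "squeeze" is the grip in N (left out, the last holds). Time passes only in rows, so rows that repeat a pose let the fingers close. It gives the time, the measured TCP pose, the force, the opening and the grip force at its end, in the units of the state.
- get_obs(): the state, without advancing time (a new reading comes with each control period).
- camera(name): name is "scene" or "top"; returns a dict with "pixels" (480x640x3 uint8, blue, green, red), "range_z" (480x640 float32, m along the optical axis (not along the pixel's ray), 0 where there is no reading), "camera_matrix" (3x3 intrinsics, pixels), "extrinsics" (4x4, takes a point from world to camera coordinates). Camera axes: x right, y up, looking along -z (the intrinsics and any distortion apply to the point x, -y, -z); pixel columns grow to the right and rows downward; lengths in m; the calibration is good to about 2 mm. A picture is of the moment at which its call begins.
- hand_in(): hands the job in; it is judged then, once.
The state is a dict: "time": time; "q": joint angles; "joint_velocities": joint speeds; "joint_torque": joint torques, N m; "position": TCP position; "tool_rot": TCP orientation; "ft_force": force on the tool from outside, world axes, zero at the start; "moment": the same for the moment, N m; "grip_width": finger opening in m; "grip_force": force on a finger pad.
Only numpy, scipy, OpenCV 4.12 (cv2) and the standard library are available. Lean on these libraries where they do the work, as an engineer would, in place of code of your own. Each camera call takes 0.05 s, during which the arm holds its last target. There are 200 camera calls.

## Task

Take the blade key out of its stand, fit its blade into the slotted latch in the cover of the desk power box, and gently turn the latch clockwise (seen from above) until it stops, so that the cover is locked. Then put the key back in its stand, upright and fully home, and let go; turn the latch only with the key, do not lean on it hard or touch the box with the fingers, and leave the pen cup, stapler and mug where they are.

Things in the scene. Friction and masses are not known exactly. Their poses are not given: they have to be found in the camera images.
- power_box: grey box fixed to the desk, 200 (x) x 180 (y) x 60 mm high, 3 round black sockets on its -x side. Origin: centre of underside. In the middle of its flat cover an opening 70 (x) by 46 (y) mm, 23 deep, holds the latch: a round metal head 40 mm across, its top 2 mm above the cover, with one straight square-edged slot right across its middle, 4.6 mm wide, 7 mm deep
- latch_point (a point): middle of that opening, at the height of the unpressed head's top (62 mm above the desk); axes as the box. Fixed to the box, it does not follow the head: the head rests up to 12 mm either way from this point along the box's x (not measured, only seen or felt), never off along y. About 10 N along x slides it, to 13 mm at most
- latch (a joint): angle of the latch head (rad), growing clockwise from above. 0: slot along the box's y; 1.571: slot along its x, hard stop, locked. Starts at 0.15 to 0.45; turns stiffly (0.1 N m), stays where left. The head is sprung: pressed down it sinks up to 5 mm, from about 4 N to 10 N at the bottom, then hard; it rises again by itself
- key: blade key, 60 g: black flat handle 12 (x) x 36 (y) x 44 (z) mm; under its middle a flat steel blade 3 (x) x 24 (y) mm reaching 20 mm down. Origin: centre of the handle's underside (shoulder), z up through the handle. Half a turn about z changes nothing. It starts upright in the stand, blade in the pocket, shoulder on the stand's top
- stand: grey block fixed to the desk, 60 (x) x 70 (y) x 30 mm high, with a pocket in the middle of its top, 8 (its x) x 30 (its y) mm and 25 mm deep, which takes the key's blade. Origin: centre of its underside
- pen_cup: dark steel pen cup with pens, 76 mm across, 95 mm high (pens to 150 mm), loose. Origin: centre of its underside. It and the stand may swap sides
- stapler: black desk stapler, 35 x 130 x 40 mm, loose. Origin: centre of its underside
- mug: white mug, 80 mm across, 90 mm high, loose. Origin: centre of its underside

How it is judged:
On the way, in this order (a step that is already met when the one before it is completed fails the run):
1. the key is out of its stand (z of key in the frame of stand above 0.055 m), for 0.1 s.
2. the latch is turned to its stop by the key's blade (value of joint latch above 1.47 rad and horizontal distance between key and latch_point below 0.024 m and z of key in the frame of latch_point below 0.019 m and angle between key's own z axis and vertical below 0.2 rad), for 0.1 s.
At the end, for the whole second after the job is handed in: the latch is within 0.1 rad (6 degrees) of its clockwise stop; the key stands upright (within 0.1 rad), at rest, in the stand's pocket, its shoulder within 3 mm of the stand's top (value of joint latch above 1.47 rad and horizontal distance between key and stand below 0.009 m and z of key in the frame of stand below 0.033 m and angle between key's own z axis and vertical below 0.1 rad and linear speed of key below 0.02 m/s); the robot touches nothing.
It fails at once if the key pushes on the power box or its latch with more than 50 N (all contacts added) (contact force between key and power_box above 50 N).
It fails at once if the fingers touch the power box or its latch (over 2 N) (contact force between the fingers and power_box above 2 N).
It fails at once if the pen cup is moved more than 20 mm (distance of pen_cup from where it was at the start of the episode above 0.02 m).
It fails at once if the stapler is moved more than 20 mm (distance of stapler from where it was at the start of the episode above 0.02 m).
It fails at once if the mug is moved more than 20 mm (distance of mug from where it was at the start of the episode above 0.02 m).
It also fails if it takes over 67 s, if anything falls off the work surface, if the arm or the gripper's body presses on something with over 40 N, if the wrist force passes 120 N, or if a joint passes its speed limit or range.

## Working session

There is one attempt and no reset: what is moved stays moved. The work goes in short steps, Python scripts to look and compute and a tool call to move; the robot and the scene stay as the last step left them, time stands still between calls to the robot, and variables do not carry over. Pictures are saved under pics/ and viewed, at most 10 in all, crops included, and the job is handed in when it is done.

Besides the shell and the picture viewer there is one more tool, called as name([rows], argument=value, ...), one row to a line, values as JSON. move_arm: Moves the arm, as the interface text tells. Its arguments: {"type":"object","properties":{"commands":{"type":"array","items":{"type":"array","items":{"type":"array","items":{"type":"number"}}}},"claw":{"type":"number"},"squeeze":{"type":"number"}},"required":["commands"]}

```bash
mkdir -p pics
cat > h.py <<'E'
from rig import *
import numpy as np, cv2
from scipy.spatial.transform import Rotation as R
def snap(n,f):
    c=camera(n); cv2.imwrite('pics/'+f+'.png',c['pixels']); np.savez('pics/'+f+'.npz',**c); return c
def ld(f): return dict(np.load('pics/'+f+'.npz'))
def ray(c,u,v):
    K=c['camera_matrix'];E=c['extrinsics']
    d=np.array([(u-K[0,2])/K[0,0],-(v-K[1,2])/K[1,1],-1.]); 
    Rm=E[:3,:3].T; return -Rm@E[:3,3], Rm@d
def atz(c,u,v,z):
    o,d=ray(c,u,v); return o+d*(z-o[2])/d[2]
def atd(c,u,v):
    o,d=ray(c,u,v); return o+d*c['range_z'][int(v),int(u)]
E
python3 - <<'E'
from h import *
for n in('top','scene'):
    c=snap(n,n+'1'); print(n,c['camera_matrix'].tolist(),np.round(c['extrinsics'],3).tolist())
print(get_obs())
E
```

```text
top [[514.9380765843882, 0.0, 318.1734720952306], [0.0, 514.9380765843882, 250.57312218373306], [0.0, 0.0, 1.0]] [[0.028, -0.999, 0.024, -0.04], [0.987, 0.031, 0.158, -0.557], [-0.158, 0.02, 0.987, -0.808], [0.0, 0.0, 0.0, 1.0]]
scene [[581.273195832551, 0.0, 315.1067772739429], [0.0, 581.273195832551, 236.37765186460445], [0.0, 0.0, 1.0]] [[0.708, 0.706, 0.016, -0.386], [-0.527, 0.513, 0.678, 0.257], [0.47, -0.488, 0.735, -1.411], [0.0, 0.0, 0.0, 1.0]]
{'time': 0.1, 'q': array([-1.32951622e+00,  5.28381403e-01,  1.43378927e+00, -8.32229336e-06,
        1.18140612e+00, -1.78483534e-01]), 'joint_velocities': array([ 0.00133728, -0.00291194, -0.00253582,  0.00036461, -0.00043197,
        0.00051878]), 'joint_torque': array([-1.03812195e-03, -4.40985417e+01, -1.77150661e+01,  6.34750701e-02,
        5.33512258e-02, -4.80508834e-05]), 'position': array([ 0.25467446, -0.57041472,  0.40385929]), 'tool_rot': array([ 9.78054733e-01,  2.08345759e-01, -3.49902544e-05, -9.91456918e-04]), 'ft_force': array([ 0.37241652, -0.78395248, -0.97408608]), 'moment': array([-0.00167198, -0.00808737, -0.00252462]), 'grip_force': 0.0, 'grip_width': 0.08658641209991337}
```

View pics/top1.png

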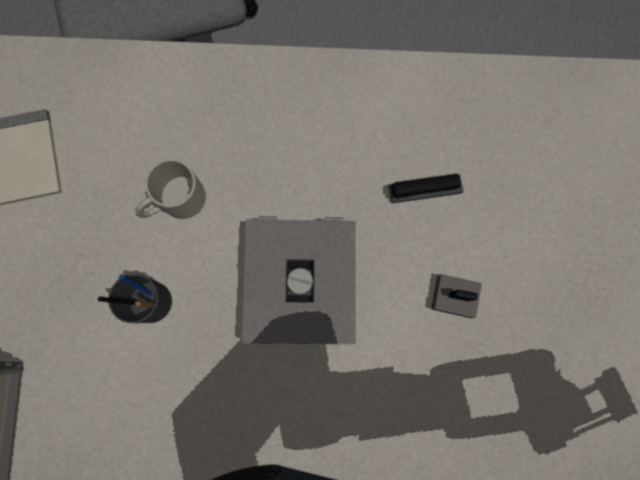

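View pics/scene1.png

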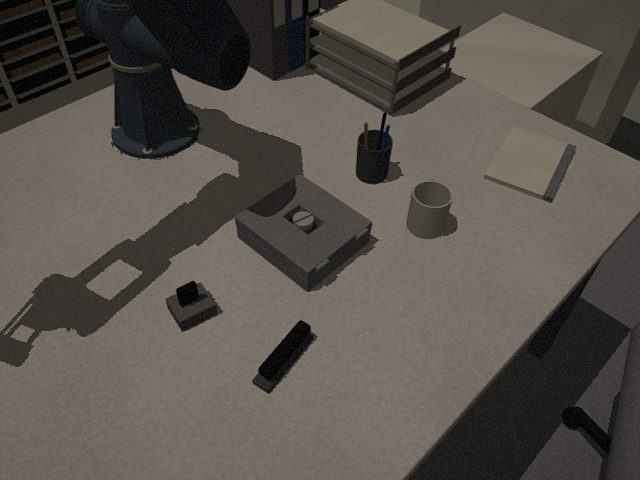

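The top view shows the box around (298,282), with the latch head at (300,281). The stand is at (456,296) with the key standing in it, the cup is at (134,298) and the stapler at (425,187). I'll enlarge the latch and the stand.

Run:
```python
from h import *
c=ld('top1');p=c['pixels']
a=cv2.resize(p[255:307,270:330],None,fx=6.6,fy=6.6,interpolation=cv2.INTER_CUBIC)
b=cv2.resize(p[268:320,426:486],None,fx=6.6,fy=6.6,interpolation=cv2.INTER_CUBIC)
o=np.hstack([a,b]); o=cv2.convertScaleAbs(o,alpha=1.6); print(o.shape)
cv2.imwrite('pics/crop1.png',o)
for u,v in [(240,221),(355,222),(354,343),(240,343),(300,281),(285,262),(313,262),(313,301),(286,301)]: print((u,v),atd(c,u,v).round(4), atz(c,u,v,.06).round(4))
for u,v in [(436,275),(481,282),(475,317),(430,309),(460,294),(456,281)]: print((u,v),atd(c,u,v).round(4), atz(c,u,v,.03).round(4),atz(c,u,v,.074).round(4))
```

```text
(343, 792, 3)
(240, 221) [ 0.6139  0.1147 -0.0022] [0.6006 0.1062 0.06  ]
(355, 222) [ 0.6056 -0.0822  0.058 ] [ 0.6051 -0.0821  0.06  ]
(354, 343) [ 0.4094 -0.0839  0.0574] [ 0.4094 -0.0837  0.06  ]
(240, 343) [ 4.031e-01  1.036e-01 -3.000e-04] [0.4045 0.0961 0.06  ]
(300, 281) [0.5057 0.005  0.0554] [0.5052 0.005  0.06  ]
(285, 262) [0.5352 0.0302 0.0607] [0.5353 0.0302 0.06  ]
(313, 262) [ 0.5399 -0.0153  0.0366] [ 0.5367 -0.015   0.06  ]
(313, 301) [ 0.4753 -0.0172  0.0357] [ 0.4738 -0.0169  0.06  ]
(286, 301) [0.4739 0.0272 0.0362] [0.4725 0.0263 0.06  ]
(436, 275) [ 0.5284 -0.2296  0.0028] [ 0.5252 -0.2227  0.03  ] [ 0.52   -0.2116  0.074 ]
(481, 282) [ 0.519  -0.3091 -0.0006] [ 0.5157 -0.2987  0.03  ] [ 0.5109 -0.2837  0.074 ]
(475, 317) [ 0.457  -0.2877  0.0288] [ 0.4569 -0.2873  0.03  ] [ 0.4552 -0.2729  0.074 ]
(430, 309) [ 4.696e-01 -2.193e-01  3.000e-04] [ 0.468  -0.2122  0.03  ] [ 0.4657 -0.2016  0.074 ]
(460, 294) [ 0.491  -0.2504  0.0716] [ 0.4944 -0.2628  0.03  ] [ 0.4908 -0.2496  0.074 ]
(456, 281) [ 0.5162 -0.2567  0.029 ] [ 0.5161 -0.2564  0.03  ] [ 0.5113 -0.2435  0.074 ]
```

View pics/crop1.png

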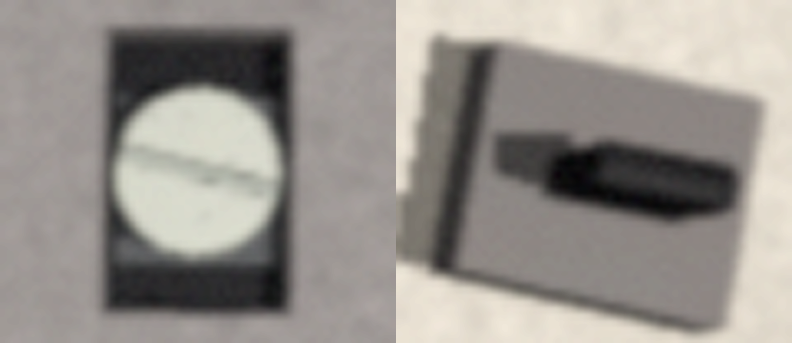

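Run:
```python
from h import *
c=ld('top1')
def g(x,y,u0,v0): return u0+(x+.5)/6.6-.5, v0+(y+.5)/6.6-.5
def P(x,y,z,b=0):
    return atz(c,*(g(x-396,y,426,268) if b else g(x,y,270,255)),z)[:2]
op=[P(*q,.06) for q in [(108,30),(290,30),(288,308),(107,308)]]
print('open',np.round(op,4).tolist(),np.mean(op,0)); 
d=(op[0]+op[1]-op[2]-op[3])/2; print('len',np.linalg.norm(d),'yaw',np.degrees(np.arctan2(d[1],d[0])))
h=P(198,171,.062); print('head',h, 'slot mid',P(198,170,.062), 'wid',P(113,171,.062)-P(283,171,.062))
s=P(270,187,.062)-P(130,152,.062); print('slot ang',np.degrees(np.arctan2(s[1],s[0])))
st=[P(*q,.03,1) for q in [(493,43),(765,98),(720,328),(458,268)]]
print('stand',np.round(st,4).tolist(),np.mean(st,0))
d=(st[1]+st[2]-st[0]-st[3])/2;e=(st[0]+st[1]-st[2]-st[3])/2
print(np.linalg.norm(d),np.linalg.norm(e),np.degrees(np.arctan2(d[1],d[0])),np.degrees(np.arctan2(e[1],e[0])))
# 3D points: box yaw, stand, handle by depth
Z=c['range_z'];vv,uu=np.mgrid[0:480,0:640]
K=c['camera_matrix'];E=c['extrinsics']
pc=np.stack([(uu-K[0,2])/K[0,0]*Z,-(vv-K[1,2])/K[1,1]*Z,-Z],-1)
W=(pc-E[:3,3])@E[:3,:3]
m=(Z>0)&(W[...,2]>.05)&(W[...,2]<.068)&(abs(W[...,1])<.15)&(W[...,0]>.35)&(W[...,0]<.65)
print('box',cv2.minAreaRect(W[m][:,:2].astype(np.float32)*1000), np.median(W[m][:,2]))
r=np.zeros_like(m); r[268:325,426:490]=1
for lo,hi in((.022,.038),(.066,.09)):
    k=r&(W[...,2]>lo)&(W[...,2]<hi); print(lo,k.sum(),cv2.minAreaRect(W[k][:,:2].astype(np.float32)*1000),W[k].mean(0))
for nm,x0,y0 in(('cup',.48,.28),('mug',.65,.22)):
    print(nm)
```

```text
open [[0.54, 0.0289], [0.5414, -0.0157], [0.4734, -0.0172], [0.4721, 0.0266]] [0.50674618 0.00564036]
len 0.06802336703489124 yaw 1.6027909635472453
head [0.50583468 0.00566417] slot mid [0.5060786  0.00567231] wid [-0.00124525  0.04130529]
slot ang -102.35202317597877
stand [[0.527, -0.2299], [0.515, -0.2995], [0.4565, -0.2867], [0.4696, -0.2205]] [ 0.49200127 -0.25916499]
0.06904000655007124 0.058982541792486486 -100.47657438363065 -10.838677426043724
box ((509.8700866699219, 5.717567443847656), (206.3590087890625, 179.4407501220703), 0.9857608079910278) 0.05929350498914141
0.022 1291 ((492.2974853515625, -260.45086669921875), (71.50375366210938, 60.448204040527344), 78.83338165283203) [ 0.49162052 -0.25780726  0.02927801]
0.066 174 ((491.0315856933594, -260.5549011230469), (36.00065994262695, 11.752321243286133), 79.86662292480469) [ 0.49074251 -0.25989724  0.0724344 ]
cup
mug
```

move_arm([
  [[8.55,-4.67,2.3,0,0,-0.965],[8.55,-4.67,2.3,0,0,-0.965],[8.55,-4.67,2.3,0,0,-0.965],[8.55,-4.67,2.3,0,0,-0.965],[8.55,-4.67,2.3,0,0,-0.965],[8.55,-4.67,2.3,0,0,-0.965],[8.55,-4.67,2.3,0,0,-0.965],[8.55,-4.67,2.3,0,0,-0.965],[8.55,-4.67,2.3,0,0,-0.965],[8.55,-4.67,2.3,0,0,-0.965],[8.55,-4.67,2.3,0,0,-0.965],[8.55,-4.67,2.3,0,0,-0.965]],
], claw=-0.2, squeeze=30)

```text
time: 1.6
position: [0.4906, -0.2614, 0.3129]
tool_rot: [0.77, 0.638, 0.0, 0.0]
ft_force: [0.2, -0.8, 0.6]
grip_width: 0.0521
grip_force: 0.0
```

```bash
cat >> h.py <<'E'
def rel(x,y,z,yaw):
    "units/rad from the measured pose to a tool-down pose with tool x at yaw (deg)"
    o=get_obs(); r=R.from_quat(o['tool_rot']); p=o['position']
    t=R.from_euler('z',yaw,degrees=True)*R.from_euler('x',180,degrees=True)
    m=r.as_matrix(); print('pos',p.round(4),'yaw',np.degrees(np.arctan2(m[1,0],m[0,0])).round(2),'tilt',np.degrees(np.arccos(-m[2,2])).round(2),'F',o['ft_force'].round(1),'M',o['moment'].round(2),'grip',o['grip_width'].round(4),o['grip_force'].round(1),'t',o['time'],'q6',o['q'][5].round(2))
    print('rel',np.round(r.inv().apply(np.array([x,y,z])-p)/.04,3),(r.inv()*t).as_rotvec().round(4))
E
python3 - <<'E'
from h import *
rel(.491,-.2605,.227,79.4)
E
```

```text
Traceback (most recent call last):
  File "h.py", line 19, in rel
    m=r.as_matrix(); print('pos',p.round(4),'yaw',np.degrees(np.arctan2(m[1,0],m[0,0])).round(2),'tilt',np.degrees(np.arccos(-m[2,2])).round(2),'F',o['ft_force'].round(1),'M',o['moment'].round(2),'grip',o['grip_width'].round(4),o['grip_force'].round(1),'t',o['time'],'q6',o['q'][5].round(2))
                                                                                                                                                                                                           ^^^^^^^^^^^^^^^^^^^^^
AttributeError: 'float' object has no attribute 'round'
```

move_arm([
  [[0.02,0,1.0,0,0,0],[0.02,0,1.8,0,0,0],[0.02,0,2.15,0,0,0],[0.02,0,2.15,0,0,0]],
])

```text
time: 2.1
position: [0.4909, -0.26, 0.2261]
tool_rot: [0.77, 0.638, -0.0, -0.001]
ft_force: [-0.5, -0.6, 0.4]
grip_width: 0.0521
grip_force: 0.0
```

move_arm([
  [[0,0,0,0,0,0],[0,0,0,0,0,0],[0,0,0,0,0,0],[0,0,0,0,0,0],[0,0,0,0,0,0],[0,0,0,0,0,0]],
], claw=1, squeeze=40)

```text
time: 2.85
position: [0.4911, -0.2599, 0.2269]
tool_rot: [0.77, 0.638, -0.0, -0.0]
ft_force: [-0.4, 0.6, 0.9]
grip_width: 0.0123
grip_force: 40.0
```

```bash
sed -i "s/o\['grip_width'\].round(4),o\['grip_force'\].round(1)/np.round([o['grip_width'],o['grip_force']],4)/" h.py
python3 - <<'E'
from h import *
rel(.491,-.2605,.32,79.4)
E
```

```text
pos [ 0.4911 -0.2599  0.2269] yaw 79.34 tilt 0.0 F [-0.4  0.6  0.9] M [ 0.03 -0.03 -0.01] grip [1.23000e-02 4.00008e+01] t 2.85 q6 -0.5
rel [-1.500e-02  1.000e-03 -2.327e+00] [-0.    -0.    -0.001]
```

move_arm([
  [[0,0,-0.4,0,0,0],[0,0,-1.0,0,0,0],[0,0,-1.7,0,0,0],[0,0,-2.35,0,0,0],[0,0,-2.35,0,0,0]],
])

```text
time: 3.48
position: [0.4917, -0.2603, 0.3234]
tool_rot: [0.77, 0.638, 0.001, 0.003]
ft_force: [-0.3, -0.2, -0.1]
grip_width: 0.0116
grip_force: 40.0
```

Run:
```python
from h import *
rel(.506,.0057,.297,77.6)
```

```text
pos [ 0.4917 -0.2603  0.3234] yaw 79.35 tilt 0.34 F [-0.3 -0.2 -0.1] M [ 0.   -0.08 -0.02] grip [1.16000e-02 3.99999e+01] t 3.475 q6 -0.5
rel [ 6.604 -0.88   0.637] [0.0053 0.0027 0.0305]
```

move_arm([
  [[1.0,-0.13,0,0,0,0.03],[2.5,-0.33,0,0,0,0.03],[4.0,-0.53,0,0,0,0.03],[5.4,-0.72,0,0,0,0.03],[6.3,-0.84,0,0,0,0.03],[6.6,-0.88,0.3,0,0,0.03],[6.6,-0.88,0.65,0,0,0.03],[6.6,-0.88,0.65,0,0,0.03],[6.6,-0.88,0.65,0,0,0.03]],
])

```text
time: 4.6
position: [0.5055, 0.0047, 0.2943]
tool_rot: [0.78, 0.626, -0.0, -0.0]
ft_force: [-0.0, -0.7, 0.1]
grip_width: 0.0118
grip_force: 40.0
```

Run:
```python
from h import *
rel(.506,.0057,.297,77.6)
c=snap('scene','s2'); d=snap('top','t2')
# projected latch point
E=c['extrinsics'];K=c['camera_matrix'];p=E[:3,:3]@np.array([.506,.0057,.062])+E[:3,3]
u,v=K[0,2]+K[0,0]*p[0]/-p[2],K[1,2]-K[1,1]*p[1]/-p[2]; print(u,v)
u0,v0=int(u)-40,int(v)-45; print(u0,v0)
a=cv2.resize(c['pixels'][v0:v0+75,u0:u0+80],None,fx=7,fy=7,interpolation=cv2.INTER_CUBIC)
cv2.imwrite('pics/s2c.png',cv2.convertScaleAbs(a,alpha=1.6))
```

```text
pos [0.5055 0.0047 0.2943] yaw 77.51 tilt 0.03 F [-0.  -0.7  0.1] M [-0.06 -0.07  0.01] grip [1.18000e-02 3.99998e+01] t 4.6 q6 0.01
rel [ 0.027  0.007 -0.067] [-0.0006  0.0002 -0.0016]
303.57798570989394 218.4764368759461
263 173
```

View pics/s2c.png

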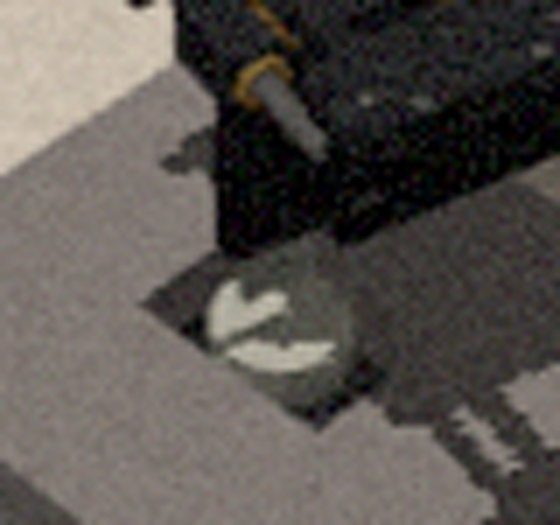

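move_arm([
  [[0.02,0.0,0.1,0,0,0],[0.02,0.0,0.2,0,0,0],[0.02,0.0,0.3,0,0,0],[0.02,0.0,0.36,0,0,0],[0.02,0,0.42,0,0,0],[0.02,0,0.46,0,0,0],[0.02,0,0.46,0,0,0]],
])

```text
time: 5.58
position: [0.5054, 0.0068, 0.2762]
tool_rot: [0.779, 0.627, -0.0, -0.0]
ft_force: [0.4, -0.1, -0.5]
grip_width: 0.0118
grip_force: 40.0
```

move_arm([
  [[0,0.0,0.04,0,0,0],[0,0.0,0.08,0,0,0],[0,0.0,0.08,0,0,0]],
])

```text
time: 5.95
position: [0.5055, 0.0068, 0.273]
tool_rot: [0.779, 0.627, -0.0, -0.0]
ft_force: [0.3, -0.7, -0.7]
grip_width: 0.0123
grip_force: 40.0
```

Run:
```python
from h import *
rel(.506,.0057,.272,77.6)
```

```text
pos [0.5055 0.0068 0.273 ] yaw 77.63 tilt 0.01 F [ 0.3 -0.7 -0.7] M [-0.01 -0.02  0.03] grip [1.23000e-02 3.99999e+01] t 5.95 q6 0.01
rel [-0.024  0.019  0.026] [-0.0002 -0.      0.0004]
```

move_arm([
  [[0,0.0,0.04,0,0,0],[0,0.0,0.06,0,0,0],[0,0.0,0.06,0,0,0]],
])

```text
time: 6.32
position: [0.5055, 0.0068, 0.271]
tool_rot: [0.779, 0.627, 0.0, 0.0]
ft_force: [-1.2, 0.1, 3.1]
grip_width: 0.0115
grip_force: 40.0
```

move_arm([
  [[-0.02,0,-0.02,0,0,0.07],[-0.02,0,-0.02,0,0,0.14],[-0.02,0,-0.02,0,0,0.21],[-0.02,0,-0.02,0,0,0.28],[-0.02,0,-0.02,0,0,0.35],[-0.02,0,-0.02,0,0,0.35]],
])

```text
time: 7.08
position: [0.505, 0.0063, 0.2716]
tool_rot: [0.876, 0.482, -0.0, -0.0]
ft_force: [-1.1, 1.5, 3.0]
grip_width: 0.0114
grip_force: 40.0
```

Run:
```python
from h import *
rel(.506,.0057,.2715,77.6)
```

```text
pos [0.505  0.0063 0.2716] yaw 57.62 tilt 0.06 F [-1.1  1.5  3. ] M [0.35 0.24 0.07] grip [1.14000e-02 4.00011e+01] t 7.075 q6 0.36
rel [0.    0.028 0.002] [-9.000e-04 -3.000e-04 -3.488e-01]
```

move_arm([
  [[0,0,0,0,0,0.08],[0,0,0,0,0,0.16],[0,0,0,0,0,0.24],[0,0,0,0,0,0.32],[0,0,0,0,0,0.4],[0,0,0,0,0,0.48],[0,0,0,0,0,0.56],[0,0,0,0,0,0.64],[0,0,0,0,0,0.7],[0,0,0,0,0,0.7]],
])

```text
time: 8.32
position: [0.5051, 0.0062, 0.2716]
tool_rot: [0.988, 0.153, -0.0, -0.0]
ft_force: [-1.1, 2.2, 3.1]
grip_width: 0.0118
grip_force: 40.0
```

Run:
```python
from h import *
rel(.506,.0057,.2715,1.3)
```

```text
pos [0.5051 0.0062 0.2716] yaw 17.56 tilt 0.04 F [-1.1  2.2  3.1] M [0.37 0.3  0.04] grip [1.1800e-02 4.0001e+01] t 8.325 q6 1.05
rel [0.018 0.018 0.002] [-0.0005  0.0005  0.2837]
```

move_arm([
  [[0,0,0,0,0,0.08],[0,0,0,0,0,0.16],[0,0,0,0,0,0.24],[0,0,0,0,0,0.3],[0,0,0,0,0,0.33],[0,0,0,0,0,0.33]],
])

```text
time: 9.07
position: [0.5052, 0.0061, 0.2715]
tool_rot: [1.0, -0.012, -0.0, -0.0]
ft_force: [-1.6, 2.3, 2.8]
grip_width: 0.0119
grip_force: 40.0
```

Run:
```python
from h import *
rel(.506,.0057,.2715,1.3)
```

```text
pos [0.5052 0.0061 0.2715] yaw -1.38 tilt 0.03 F [-1.6  2.3  2.8] M [0.43 0.31 0.1 ] grip [1.19000e-02 4.00007e+01] t 9.075 q6 1.39
rel [0.021 0.01  0.001] [-0.0002  0.0004 -0.0468]
```

Turn on in small steps until the moment rises past the friction level (the stop).

move_arm([
  [[0,0,0,0,0,0.03],[0,0,0,0,0,0.05],[0,0,0,0,0,0.05]],
])

```text
time: 9.45
position: [0.5052, 0.0061, 0.2715]
tool_rot: [0.999, -0.038, -0.0, -0.0]
ft_force: [-1.8, 2.0, 1.3]
grip_width: 0.0117
grip_force: 40.0
```

Run:
```python
from h import *
rel(.506,.0057,.2715,1.3)
```

```text
pos [0.5052 0.0061 0.2715] yaw -4.31 tilt 0.03 F [-1.8  2.   1.3] M [0.45 0.41 0.12] grip [1.17000e-02 4.00008e+01] t 9.45 q6 1.44
rel [ 0.021  0.008 -0.   ] [-0.0002  0.0005 -0.0979]
```

move_arm([
  [[0,0,0,0,0,0.03],[0,0,0,0,0,0.05],[0,0,0,0,0,0.05]],
])

```text
time: 9.82
position: [0.5052, 0.0061, 0.2715]
tool_rot: [0.998, -0.062, -0.0, 0.0]
ft_force: [-1.4, 2.1, 2.4]
grip_width: 0.0116
grip_force: 40.0
```

Run:
```python
from h import *
rel(.506,.0057,.2715,1.3)
```

```text
pos [0.5052 0.0061 0.2715] yaw -7.15 tilt 0.02 F [-1.4  2.1  2.4] M [0.5  0.47 0.42] grip [1.1600e-02 4.0001e+01] t 9.825 q6 1.49
rel [0.021 0.006 0.001] [ 1.000e-04  3.000e-04 -1.474e-01]
```

move_arm([
  [[0,0,0,0,0,-0.05],[0,0,0,0,0,-0.11],[0,0,0,0,0,-0.11],[0,0,-0.1,0,0,-0.11],[0,0,-0.3,0,0,-0.11],[0,0,-0.8,0,0,-0.11],[0,0,-1.4,0,0,-0.11],[0,0,-1.4,0,0,-0.11]],
])

```text
time: 10.82
position: [0.5062, 0.0057, 0.3294]
tool_rot: [1.0, -0.008, 0.003, 0.001]
ft_force: [0.8, -0.4, 0.3]
grip_width: 0.0118
grip_force: 40.0
```

Run:
```python
from h import *
rel(.491,-.260,.3275,79.4)
```

```text
pos [0.5062 0.0057 0.3294] yaw -0.89 tilt 0.34 F [ 0.8 -0.4  0.3] M [0.03 0.06 0.03] grip [1.18e-02 4.00e+01] t 10.825 q6 1.38
rel [-0.278  6.648  0.056] [ 0.0052 -0.0038 -1.4012]
```

move_arm([
  [[-0.05,1.2,0,0,0,-0.17],[-0.1,2.6,0,0,0,-0.34],[-0.17,4.0,0,0,0,-0.51],[-0.22,5.3,0,0,0,-0.68],[-0.26,6.2,0,0,0,-0.85],[-0.28,6.6,0,0,0,-1.02],[-0.28,6.64,0,0,0,-1.19],[-0.28,6.64,0,0,0,-1.36],[-0.28,6.64,0,0,0,-1.4],[-0.28,6.64,0,0,0,-1.4],[-0.28,6.64,0,0,0,-1.4]],
])

```text
time: 12.2
position: [0.49, -0.2594, 0.327]
tool_rot: [0.77, 0.638, -0.0, -0.0]
ft_force: [0.8, 0.8, -0.5]
grip_width: 0.0115
grip_force: 40.0
```

Run:
```python
from h import *
rel(.491,-.260,.262,79.4)
c=snap('top','t3'); d=snap('scene','s3')
a=cv2.resize(c['pixels'][255:307,270:330],None,fx=6.6,fy=6.6,interpolation=cv2.INTER_CUBIC)
E=d['extrinsics'];K=d['camera_matrix'];p=E[:3,:3]@np.array([.491,-.26,.08])+E[:3,3]
u,v=int(K[0,2]+K[0,0]*p[0]/-p[2]),int(K[1,2]-K[1,1]*p[1]/-p[2]); print(u,v)
b=cv2.resize(d['pixels'][v-26:v+26,u-30:u+30],None,fx=6.6,fy=6.6,interpolation=cv2.INTER_CUBIC)
cv2.imwrite('pics/c3.png',cv2.convertScaleAbs(np.hstack([a,b]),alpha=1.8))
```

```text
pos [ 0.49   -0.2594  0.327 ] yaw 79.3 tilt 0.04 F [ 0.8  0.8 -0.5] M [-0.02 -0.1  -0.03] grip [1.15000e-02 3.99999e+01] t 12.2 q6 -0.5
rel [-0.011  0.029  1.626] [-0.0007 -0.0003 -0.0017]
186 283
```

View pics/c3.png

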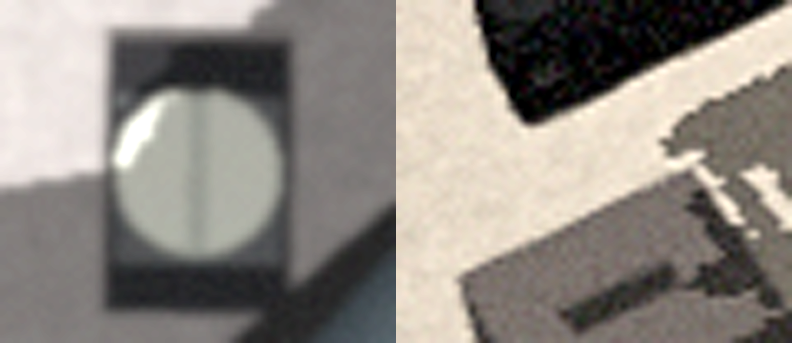

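The slot now runs along the box's x axis, vertical at crop x≈197, so the cover is locked. The empty pocket shows at crop (617,297). I'll lower the key into it.

move_arm([
  [[0,0.02,0.7,0,0,0],[0,0.02,1.4,0,0,0],[0,0.02,1.85,0,0,0],[0,0.02,2.0,0,0,0],[0,0.02,2.15,0,0,0],[0,0.02,2.3,0,0,0],[0,0.02,2.42,0,0,0],[0,0.02,2.48,0,0,0],[0,0.02,2.48,0,0,0]],
])

```text
time: 13.42
position: [0.4908, -0.2595, 0.2283]
tool_rot: [0.77, 0.638, -0.0, -0.0]
ft_force: [0.8, 0.0, -0.1]
grip_width: 0.0117
grip_force: 40.0
```

move_arm([
  [[0,0,0.02,0,0,0],[0,0,0.04,0,0,0],[0,0,0.04,0,0,0]],
])

```text
time: 13.8
position: [0.4909, -0.2596, 0.227]
tool_rot: [0.77, 0.638, 0.0, 0.0]
ft_force: [0.2, 0.0, 0.5]
grip_width: 0.0117
grip_force: 40.0
```

move_arm([
  [[0,0,0,0,0,0],[0,0,0,0,0,0],[0,0,0,0,0,0],[0,0,0,0,0,0],[0,0,0,0,0,0]],
], claw=-0.2)

```text
time: 14.42
position: [0.4909, -0.2595, 0.2268]
tool_rot: [0.77, 0.638, 0.0, 0.0]
ft_force: [-0.4, -0.7, -0.4]
grip_width: 0.0494
grip_force: 0.0
```

move_arm([
  [[0,0,-0.3,0,0,0],[0,0,-1.0,0,0,0],[0,0,-2.0,0,0,0],[-1,0,-3.2,0,0,0],[-2,0,-4.4,0,0,0],[-3.2,0,-4.4,0,0,0],[-4.4,0,-4.4,0,0,0],[-4.4,0,-4.4,0,0,0],[-4.4,0,-4.4,0,0,0]],
])

```text
time: 15.55
position: [0.458, -0.432, 0.4029]
tool_rot: [0.77, 0.638, 0.0, -0.001]
ft_force: [0.6, 0.2, -1.0]
grip_width: 0.0522
grip_force: 0.0
```

Run:
```python
from h import *
c=snap('top','t4'); d=snap('scene','s4')
a=cv2.resize(c['pixels'][255:330,270:490],None,fx=3.6,fy=3.6,interpolation=cv2.INTER_CUBIC)[:, :792]
b=cv2.resize(d['pixels'][270:340,150:260],None,fx=4,fy=4,interpolation=cv2.INTER_CUBIC)
o=np.zeros((a.shape[0]+b.shape[0],792,3),np.uint8);o[:a.shape[0]]=a;o[a.shape[0]:,:b.shape[1]]=b
cv2.imwrite('pics/c4.png',cv2.convertScaleAbs(o,alpha=1.7))
Z=c['range_z'];vv,uu=np.mgrid[0:480,0:640];K=c['camera_matrix'];E=c['extrinsics']
W=(np.stack([(uu-K[0,2])/K[0,0]*Z,-(vv-K[1,2])/K[1,1]*Z,-Z],-1)-E[:3,3])@E[:3,:3]
k=(Z>0)&(W[...,2]>.055)&(W[...,2]<.1)&(np.hypot(W[...,0]-.49,W[...,1]+.26)<.04)
print(k.sum(),np.median(W[k],0),cv2.minAreaRect(W[k][:,:2].astype(np.float32)*1000)); rel(.49,-.26,.3,79)
```

```text
206 [ 0.49148795 -0.25826444  0.0722367 ] ((492.4999694824219, -260.3567810058594), (35.38468551635742, 12.401110649108887), 79.60257720947266)
pos [ 0.4584 -0.4312  0.4028] yaw 79.4 tilt 0.07 F [1.2 0.5 0.5] M [ 0.01 -0.05 -0.01] grip [0.0523 0.    ] t 15.65 q6 -0.75
rel [ 4.349 -0.01   2.575] [-0.0007 -0.0011  0.007 ]
```

View pics/c4.png

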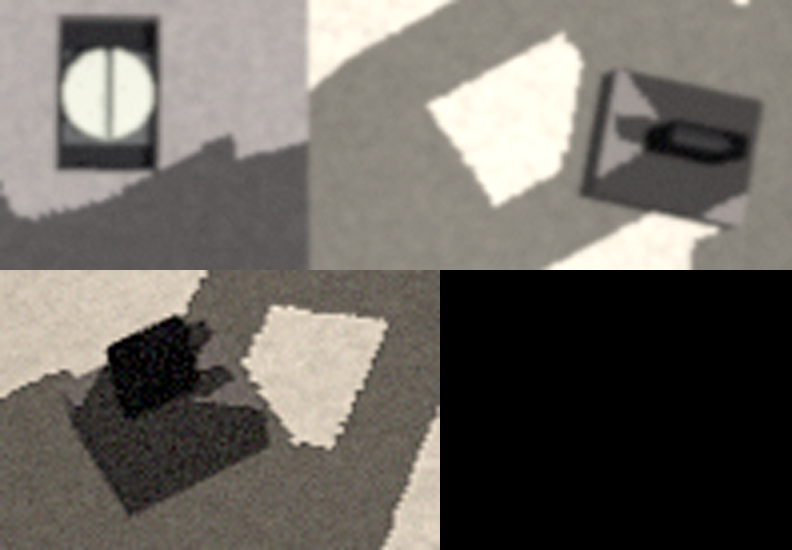

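The slot lies along the box's x axis at crop (109,93). The key stands upright and home in the stand at crop (697,142), with its top at the same height as at the start, and the gripper is clear.

```bash
python3 -c "
from rig import *
print(hand_in())"
```

```text
the job is handed in; nothing more can be done
None
```

The cover is locked, with the latch turned clockwise to its stop using the key. The key is back in its stand, upright and fully home, the gripper is clear, and the job is handed in; no verdict came back.

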